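# Fit the long bracket to the empty stand

### The job

In the tube store, one of the two white slotted stands on the bench still lacks its bracket. Take the long bracket, hook it into the top slot of the empty stand and press it down until it locks fully home, straight and level like the one on the other stand. Leave the short bracket where it lies.

Things in the scene. Friction and masses are not known exactly. Their poses are not given: they have to be found in the camera images.
- long_head (a point): Long steel bracket, 0.2-0.4 kg, standing on the bench. Site: centre of its head, a block 36 (x) x 36 (y) x 88 mm tall; grip it across y, 24 mm above the point (gripper then clears the stand). Arm: 110 mm along -x, at the bottom. Hook on the +x face: tongue 20 wide, 10 thick, 25 mm long, its underside level with the point; a finger at its end turns down 22 mm, 12 mm clear of the head.
- short_head (a point): Short steel bracket, 0.24 kg, a bystander standing on the bench, to be left alone: the same head and hook as the long one, but its arm is only 45 mm long. The point is the centre of its head, 44 mm above its underside; hook to +x, arm to -x.
- slot_seat (a point): Empty white stand, fixed, 70 mm wide. Site: on its front face, middle of the top slot's lower edge, 160 mm up; x points into the slot, z up. Slot 42 wide, 50 high, wall 10 thick; stand top 60 mm above point. Enter with head centre 22-40 mm above point till head meets face, then lower; from 16 mm up a spring roller resists (8-20 N) and snaps over. Home: head centre level with point, 18-20 mm to -x.
- fitted_slot (a point): The other white stand, same shape, fixed, 0.15 to 0.27 m to the left or right of the empty one, with a long bracket already locked in its top slot, its arm reaching 150 mm out to the front (-x). The point lies on its front face at the middle of its top slot's lower edge; x points into the slot, z up.
Things that resemble listed ones, but are neither listed nor needed, are in the scene too. Leave any brown or pink look-alike of the part that bears long_head alone. Leave any orange look-alike of the part that bears slot_seat alone.

How it is judged (in metres and radians):
At the end, for the whole second after the job is handed in: The long bracket hangs in the top slot of the empty stand, pressed home: the centre of its head within 5 mm of level with the slot's lower edge, 10 to 28 mm in front of the stand's face, within 14 mm of the slot's middle, and straight and level within 10 degrees (x of long_head in the frame of slot_seat between -0.028 and -0.01 m and y of long_head in the frame of slot_seat between -0.014 and 0.014 m and z of long_head in the frame of slot_seat between -0.005 and 0.005 m and angle between the x axis of long_head and the x axis of slot_seat, either way round below 0.175 rad and angle between the z axis of long_head and the z axis of slot_seat, either way round below 0.175 rad and distance of long_head from where it was at the start of the episode above 0.1 m); the robot touches nothing.
It fails at once if the short bracket is moved by more than 30 mm (distance of short_head from where it was at the start of the episode above 0.03 m).
It also fails if it takes over 51 s, if anything falls off the work surface, if the arm or the gripper's body presses on something with over 40 N, if the wrist force passes 120 N, or if a joint passes its speed limit or range.

### The arm

A 6-joint arm with a two-finger parallel gripper is mounted at the origin on the work surface. World frame = base frame: x ahead of the robot, y to its left, z up, the work surface at z = 0. Lengths are in mm, angles in rad, forces in N, time in s.
With the tool pointing down it reaches from about 300 to 825 mm from the base axis. Payload 5.4 kg.
Tool frame: the origin (TCP) lies between the finger pads; the fingertips stand 17 mm ahead of it and the grasp point (between the pads) lies 2 mm behind it; x points along the fingers, z is the direction in which the jaws open and shut, and the axes are right-handed (so a half turn about x gives the same grasp; the last joint's range is limited). The gripper opens to 92 mm and grips with 3 to 60 N. Pads are 20 mm wide; open, the fingers measure 128 mm over their backs; the gripper's body (75 mm by 189 mm) begins 69 mm behind the grasp point.
Start: joints at [-1.478, 0.158, 1.597, -0, 1.386, -0.21], TCP at [171.438, -548.831, 193.801] pointing down, gripper open.
Joint ranges: [-2.91, 2.91], [-0.94, 2.29], [0.18, 2.7], [-1.29, 4.43], [0.17, 2.64], [-3, 3]. Speed limits (rad/s): [2.57, 2.57, 3.14, 3.14, 3.14, 3.14].

### API

Orientations are given as a unit quaternion [x, y, z, w].
In Python, from plant import sense, read_camera, close_job gives the robot as it stands.
- The arm moves only by the tool servo_tool, never from a script. Its argument "plan" is a list of rows, each an object of numbers: "ax", "ay", "az": the turn, a rotation vector about the tool's x, y, z in rad; "tx", "ty", "tz": the shift along the tool's x, y, z in m; "fingers": the opening, from 0 (shut) to 1 (fully open). In form: [{"ax": .., "ay": .., "az": .., "tx": .., "ty": .., "tz": .., "fingers": ..}, ...]. A call has 1 to 20 rows; each row is the pose to reach, as a shift and turn from the pose measured when the call began, along the tool's axes at that moment; what a row does not reach only later rows make up. A row lasts 1/10 s, in which the tool goes at most 50 mm and 8.59 degrees, less where a joint would pass 70% of its speed; a pose out of reach is approached as far as the arm can. A call with a gripper value outside its range is refused whole. The fingers move at their own pace and stop on an object; "squeeze" is the grip in N (left out, the last holds). Time passes only in rows, so rows that repeat a pose let the fingers close. It gives the time, the measured TCP pose, the force and the opening at its end, in the units of the state.
- sense(): the state, without advancing time (a new reading comes with each control period).
- read_camera(name): name is "scene" or "top" or "wrist"; returns a dict with "image" (420x560x3 uint8, blue, green, red), "K" (3x3 intrinsics, pixels), "eye" and "rotation" of the camera in the world. Camera axes: x right, y down, z forward; pixel columns grow to the right and rows downward; lengths in mm; the calibration is good to about 2 mm. A picture is of the moment at which its call begins. There is no depth.
- close_job(): hands the job in, once; it reports no verdict.
The state is a dict: "time": time; "joint_positions": joint angles; "dq": joint speeds; "joint_efforts": joint torques, N m; "ee_pos": TCP position; "ee_rot": TCP orientation; "wrist_force": force on the tool from outside, world axes, zero at the start; "torque": the same for the moment, N m; "width": finger opening in mm.
Only numpy, scipy, OpenCV 4.12 (cv2) and the standard library are available. Lean on these libraries where they do the work, as an engineer would, in place of code of your own. Each camera call takes 0.05 s, during which the arm holds its last target. There are 200 camera calls.

## Working session

There is one attempt and no reset: what is moved stays moved. The work goes in short steps, Python scripts to look and compute and a tool call to move; the robot and the scene stay as the last step left them, time stands still between calls to the robot, and variables do not carry over. Pictures are saved under pics/ and viewed, about 8 in all and at most 12, crops included, and the job is handed in when it is done.

Besides the shell and the picture viewer there is one more tool, called as name(argument=value, ...) on one line, values as JSON. servo_tool: Moves the arm, as the interface text tells. Its arguments: {"type":"object","properties":{"plan":{"type":"array"},"squeeze":{"type":"number"}},"required":["plan"]}

```bash
mkdir -p pics; cat > h.py <<'E'
import numpy as np, cv2, json
from plant import sense, read_camera, close_job
from scipy.spatial.transform import Rotation as R
def snap(n,f,crop=None,s=1):
    c=read_camera(n); im=c["image"]
    np.savez(f'pics/{f}.npz',K=c["K"],eye=c["eye"],rot=c["rotation"],image=im)
    if crop: x0,y0,x1,y1=crop; im=im[y0:y1,x0:x1]
    cv2.imwrite(f'pics/{f}.png',cv2.resize(im,None,fx=s,fy=s,interpolation=cv2.INTER_CUBIC)); return c
def rotm(r):
    r=np.array(r,float); return r if r.shape==(3,3) else R.from_quat(r).as_matrix()
def ld(f): return np.load(f'pics/{f}.npz')
def ray(c,u,v):
    d=rotm(c['rot'])@np.linalg.inv(c['K'])@[u,v,1]; return np.array(c['eye']),d/np.linalg.norm(d)
def onz(c,u,v,z):
    e,d=ray(c,u,v); return e+d*(z-e[2])/d[2]
def tri(*a):
    A=np.zeros((3,3));b=np.zeros(3)
    for c,u,v in a:
        e,d=ray(c,u,v);P=np.eye(3)-np.outer(d,d);A+=P;b+=P@e
    p=np.linalg.solve(A,b); return p,[np.linalg.norm((np.eye(3)-np.outer(ray(*x)[1],ray(*x)[1]))@(p-ray(*x)[0])) for x in a]
def proj(c,p):
    q=c['K']@(rotm(c['rot']).T@(np.array(p)-c['eye'])); return q[:2]/q[2]
E
python3 - <<'E'
from h import *
for n in("scene","top"):
    c=snap(n,n+'1',s=1.4); print(n,c['eye'],np.round(c['rotation'],3).tolist(),np.round(c['K'],1).tolist())
s=sense(); print({k:np.round(v,3).tolist() for k,v in s.items()})
E
```

```text
scene [1039.79123944 -733.28677114  778.99974599] [0.843, 0.302, -0.16, -0.415] [[391.8, 0.0, 274.2], [0.0, 391.8, 203.3], [0.0, 0.0, 1.0]]
top [ 381.10975701  -74.78110912 1126.96059683] [-0.703, 0.709, -0.037, 0.038] [[379.7, 0.0, 277.3], [0.0, 379.7, 207.8], [0.0, 0.0, 1.0]]
{'time': 0.1, 'joint_positions': [-1.478, 0.159, 1.598, -0.0, 1.386, -0.21], 'dq': [-0.001, -0.001, -0.002, 0.0, -0.001, -0.001], 'joint_efforts': [0.0, -38.65, -32.296, 0.07, 0.034, -0.0], 'ee_pos': [171.384, -548.253, 192.948], 'ee_rot': [0.419, 0.57, -0.418, 0.569], 'wrist_force': [-0.005, 0.465, 0.676], 'torque': [-0.008, -0.049, -0.01], 'width': 91.959}
```

View pics/scene1.png

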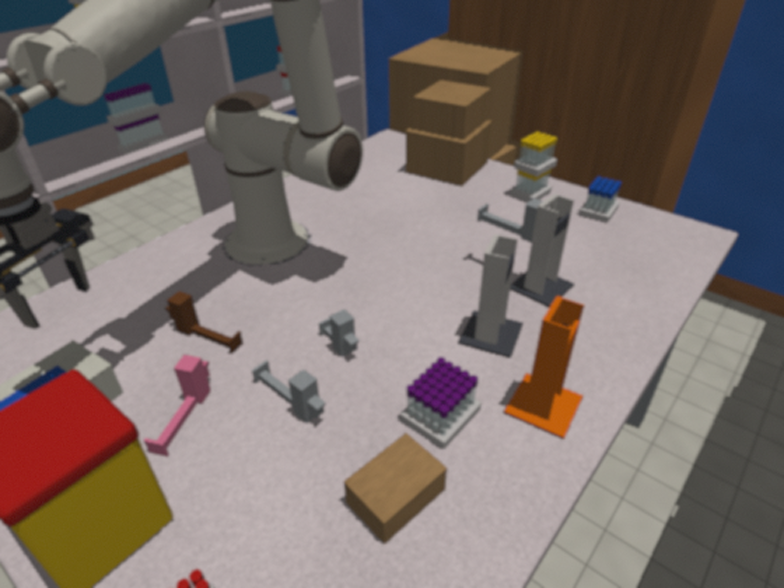

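View pics/top1.png

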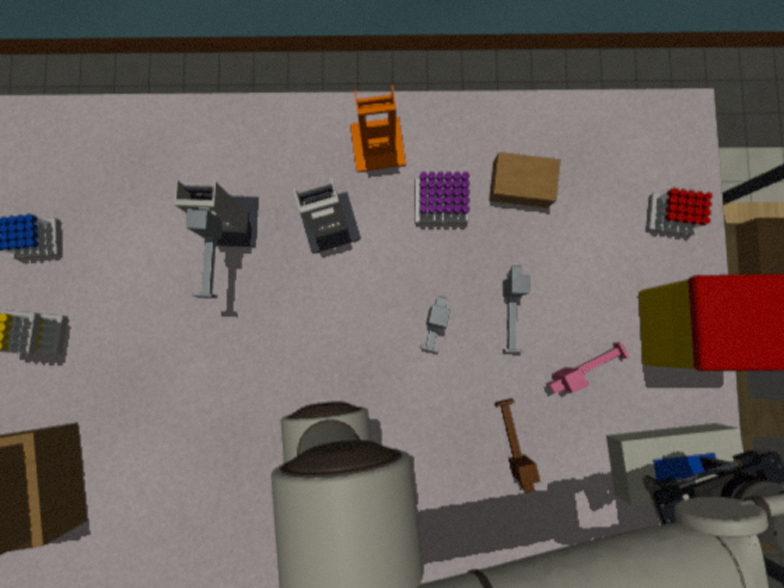

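Top view (shown at 1.4x): the candidates for the long bracket are grey long at (516,283), grey short at (439,315), pink at (570,380), brown at (523,470), and the one already fitted at (200,215). Stands: white and empty at (322,200), white and fitted at (195,195), orange at (378,125). I choose the grey long bracket and the empty white stand, and check both in one close crop.

```bash
python3 - <<'E'
from h import *
t=ld('top1');s=ld('scene1')
def cr(c,x,y,w,h,k): return cv2.resize(c['image'][y:y+h,x:x+w],None,fx=k,fy=k,interpolation=cv2.INTER_CUBIC)
a=np.hstack([cr(t,345,180,50,80,4),cr(t,195,120,70,80,4)])   # 200+280 x 320
b=np.hstack([cr(s,175,250,60,70,4),cr(s,320,160,60,100,4)[:280]])
W=np.zeros((600,480,3),np.uint8);W[:320,:480]=a;W[320:600,:480]=b
cv2.imwrite('pics/c1.png',W)
# ground check: top-down model of bench scale
E
```

```text
(no output)
```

View pics/c1.png

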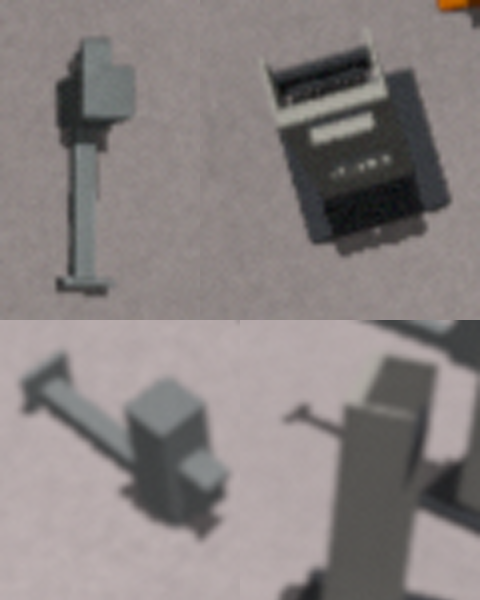

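The crop confirms the grey long bracket: head top about (109,93), tongue (95,38), arm end (83,285). The empty white stand's front top edge runs from about (277,126) to (387,97).

```bash
python3 - <<'E'
from h import *
t=ld('top1');s=ld('scene1')
T=lambda u,v,z,ox=345,oy=180:onz(t,ox+(u+.5)/4-.5,oy+(v+.5)/4-.5,z)
for n,p in dict(c1=(83,67,88),c2=(134,67,88),c3=(134,120,88),c4=(83,120,88),cen=(109,93,88),arm1=(85,145,12),arm2=(83,275,12),tong=(95,40,54)).items(): print(n,T(*p).round(1))
for n,p in dict(fl=(77,126,220),fr=(187,97,220),bl=(61,60,220),br=(168,30,220),slotm=(142,128,190)).items(): print(n,T(*p,195,120).round(1))
S=lambda u,v:(175+(u+.5)/4-.5,250+(v+.5)/4-.5)
# head-top centre in scene crop (166,406-320)->
tc=(345+109.5/4-.5,180+93.5/4-.5)
print(tri((t,*tc),(s,*S(166,86))))
# stand: front-left/right top corners in scene crop origin 320,160 offset 240,320
S2=lambda u,v:(320+(u-240+.5)/4-.5,160+(v-320+.5)/4-.5)
for p in [(77,126),(187,97),(61,60),(168,30)]: print('scene crop px', 4*(proj(s,T(*p,220,195,120)) -[320,160])+[240,320] if 0 else (4*(proj(s,T(*p,220,195,120))-[320,160])+[240,320]).round(0))
E
```

```text
c1 [ 520.7 -316.7   88. ]
c2 [ 520.4 -351.9   88. ]
c3 [ 483.6 -350.5   88. ]
c4 [ 483.9 -315.5   88. ]
cen [ 502.5 -334.    88. ]
arm1 [ 472.9 -334.    12. ]
arm2 [ 377.8 -329.4   12. ]
tong [ 544.6 -333.8   54. ]
fl [617.6  80.1 220. ]
fr [635.1  12.9 220. ]
bl [659.1  90.3 220. ]
br [677.4  24.7 220. ]
slotm [623.8  44.2 190. ]
(array([ 503.86923884, -334.04370671,   83.75301002]), [np.float64(1.3729984548015872), np.float64(1.372998454801576)])
scene crop px [370. 345.]
scene crop px [339. 398.]
scene crop px [433. 359.]
scene crop px [407. 413.]
```

Both cameras agree to a few mm. Head centre is about (502.5,-334), yaw -2°. Slot seat is about (626,46.5,160), yaw about 14.3°. Next I work out the moves.

```bash
cat >> h.py <<'E'
def down(yaw,flip=0):
    # tool x down, tool z along +-(bracket y)
    y=np.radians(yaw); z=np.array([-np.sin(y),np.cos(y),0])*(-1 if flip else 1); x=np.array([0,0,-1.]); return np.column_stack([x,np.cross(z,x),z])
def delta(p,Rt):
    s=sense(); R0=rotm(s['ee_rot']); return np.round(R0.T@(np.array(p)-s['ee_pos'])/1000,4), np.round(R.from_matrix(R0.T@Rt).as_rotvec(),4)
E
python3 - <<'E'
from h import *
print(rotm(sense()['ee_rot']).round(3).tolist())
for f in(0,1): print(f,delta([502.5,-334,200],down(-2,f)))
print(delta([171,-548,260],down(-2)))
E
```

```text
[[-0.0, 0.954, 0.298], [0.002, 0.298, -0.954], [-1.0, 0.0, -0.002]]
0 (array([-0.0068,  0.3799, -0.1058]), array([-2.8038e+00,  1.0000e-04, -2.3000e-03]))
1 (array([-0.0068,  0.3799, -0.1058]), array([ 0.3378, -0.0016, -0.    ]))
(array([-0.0671, -0.0003, -0.0005]), array([-2.8038e+00,  1.0000e-04, -2.3000e-03]))
```

servo_tool(plan=[{"tx": -0.05,"fingers": 1},{"tx": -0.06,"ty": 0.03,"fingers": 1},{"ax": 0.338,"tx": -0.05,"ty": 0.38,"tz": -0.106,"fingers": 1},{"ax": 0.338,"tx": -0.05,"ty": 0.38,"tz": -0.106,"fingers": 1},{"ax": 0.338,"tx": -0.05,"ty": 0.38,"tz": -0.106,"fingers": 1},{"ax": 0.338,"tx": -0.05,"ty": 0.38,"tz": -0.106,"fingers": 1},{"ax": 0.338,"tx": -0.05,"ty": 0.38,"tz": -0.106,"fingers": 1},{"ax": 0.338,"tx": -0.05,"ty": 0.38,"tz": -0.106,"fingers": 1},{"ax": 0.338,"tx": -0.05,"ty": 0.38,"tz": -0.106,"fingers": 1},{"ax": 0.338,"tx": -0.02,"ty": 0.38,"tz": -0.106,"fingers": 1},{"ax": 0.338,"tx": -0.007,"ty": 0.38,"tz": -0.106,"fingers": 1},{"ax": 0.338,"tx": -0.007,"ty": 0.38,"tz": -0.106,"fingers": 1},{"ax": 0.338,"tx": -0.007,"ty": 0.38,"tz": -0.106,"fingers": 1},{"ax": 0.338,"tx": -0.007,"ty": 0.38,"tz": -0.106,"fingers": 1}])

```text
$.plan[0]: bad value
```

```bash
python3 - <<'E'
from h import *
c=snap('wrist','w1',s=1.4); s=sense(); print(s['time'],s['ee_pos'],s['joint_positions'])
print(c['eye'],np.round(c['rotation'],3).tolist())
c=ld('w1')
for p in [(502.5,-334,88),(520.5,-334,54),(378,-329.4,12)]: print(proj(c,p)*1.4)
E
```

```text
0.15 [ 171.36914202 -548.34938017  193.08115085] [-1.47814649e+00  1.58880136e-01  1.59789813e+00  6.89138369e-06
  1.38621374e+00 -2.10085765e-01]
[ 245.41924018 -526.31001717  383.31587732] [0.798, -0.587, -0.082, 0.111]
[ 139.17366171 -590.94782138]
[ 181.22802532 -537.00053527]
[ 161.47513912 -144.97816034]
```

View pics/w1.png

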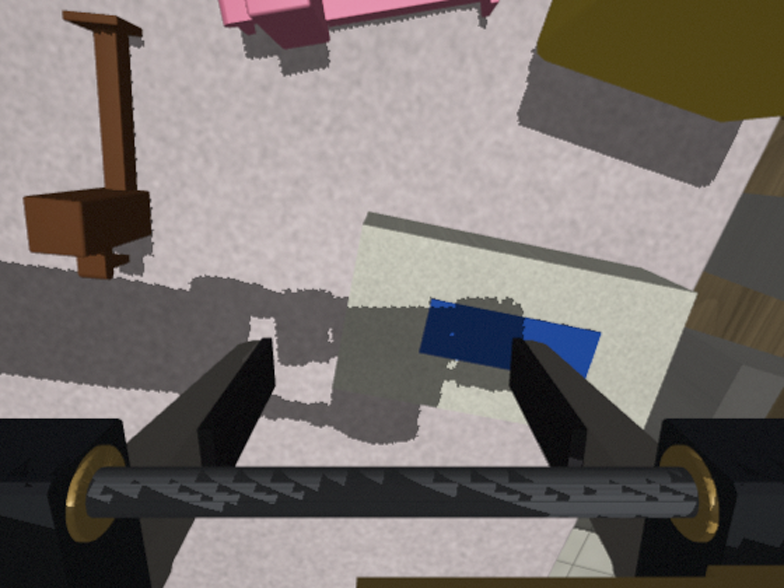

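The move was refused because a row needs all its keys, so this is only the start view: brown look-alike at left, boxes at right. I'll resend it with full rows.

servo_tool(plan=[{"ax": 0,"ay": 0,"az": 0,"tx": -0.05,"ty": 0,"tz": 0,"fingers": 1},{"ax": 0,"ay": 0,"az": 0,"tx": -0.06,"ty": 0.03,"tz": 0,"fingers": 1},{"ax": 0.338,"ay": 0,"az": 0,"tx": -0.05,"ty": 0.38,"tz": -0.106,"fingers": 1},{"ax": 0.338,"ay": 0,"az": 0,"tx": -0.05,"ty": 0.38,"tz": -0.106,"fingers": 1},{"ax": 0.338,"ay": 0,"az": 0,"tx": -0.05,"ty": 0.38,"tz": -0.106,"fingers": 1},{"ax": 0.338,"ay": 0,"az": 0,"tx": -0.05,"ty": 0.38,"tz": -0.106,"fingers": 1},{"ax": 0.338,"ay": 0,"az": 0,"tx": -0.05,"ty": 0.38,"tz": -0.106,"fingers": 1},{"ax": 0.338,"ay": 0,"az": 0,"tx": -0.05,"ty": 0.38,"tz": -0.106,"fingers": 1},{"ax": 0.338,"ay": 0,"az": 0,"tx": -0.05,"ty": 0.38,"tz": -0.106,"fingers": 1},{"ax": 0.338,"ay": 0,"az": 0,"tx": -0.02,"ty": 0.38,"tz": -0.106,"fingers": 1},{"ax": 0.338,"ay": 0,"az": 0,"tx": -0.007,"ty": 0.38,"tz": -0.106,"fingers": 1},{"ax": 0.338,"ay": 0,"az": 0,"tx": -0.007,"ty": 0.38,"tz": -0.106,"fingers": 1},{"ax": 0.338,"ay": 0,"az": 0,"tx": -0.007,"ty": 0.38,"tz": -0.106,"fingers": 1},{"ax": 0.338,"ay": 0,"az": 0,"tx": -0.007,"ty": 0.38,"tz": -0.106,"fingers": 1}])

```text
time: 1.55
ee_pos: [502.1, -335.4, 201.8]
ee_rot: [0.509, 0.49, -0.509, 0.491]
wrist_force: [0.3, 0.3, -1.5]
width: 91.8
```

```bash
python3 - <<'E'
from h import *
c=snap('wrist','w2',s=1.4); s=sense(); print(s['time'],s['ee_pos'],np.round(s['joint_positions'],2))
print(c['eye'],np.round(c['rotation'],3).tolist())
c=ld('w2')
for p in [(502.5,-334,88),(484.5,-334,88),(520.5,-334,88),(378,-329.4,12)]: print((proj(c,p)*1.4).round())
E
```

```text
1.6 [ 502.24444056 -335.3364475   201.88861347] [-0.79  0.23  1.5   0.    1.41  0.82]
[ 579.35362113 -339.06648725  392.26636794] [-0.687, 0.713, 0.099, -0.096]
[388. 276.]
[389. 303.]
[387. 250.]
[389. 392.]
```

View pics/w2.png

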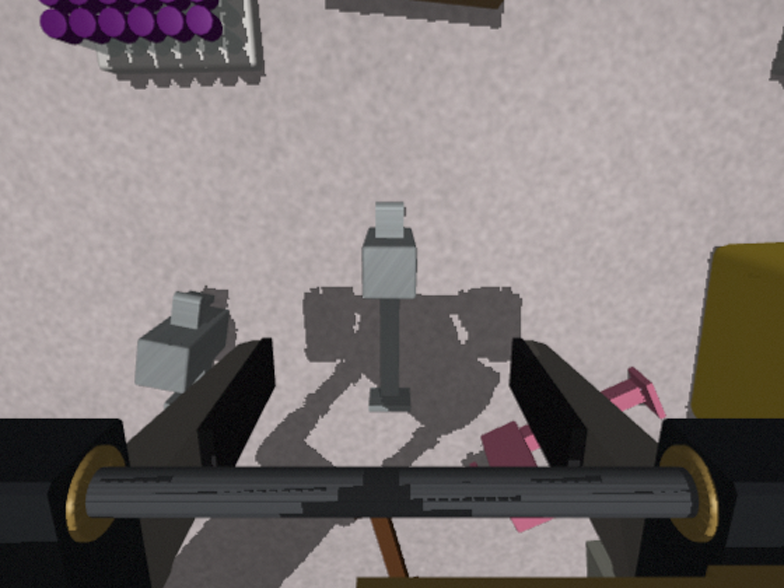

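Wrist view: head top centre is at (389,272), where I predicted (388,276), so x moves out to about 504. The yaw is right, and the short bracket, about 135 mm away, is clear of the fingers.

```bash
python3 - <<'E'
from h import *
print(delta([504.2,-334,66],down(-2,1)))
E
```

```text
(array([ 0.1359,  0.0017, -0.0015]), array([-0.0021,  0.0003, -0.0015]))
```

servo_tool(plan=[{"ax": 0,"ay": 0,"az": 0,"tx": 0.045,"ty": 0.0017,"tz": -0.0015,"fingers": 1},{"ax": 0,"ay": 0,"az": 0,"tx": 0.085,"ty": 0.0017,"tz": -0.0015,"fingers": 1},{"ax": 0,"ay": 0,"az": 0,"tx": 0.115,"ty": 0.0017,"tz": -0.0015,"fingers": 1},{"ax": 0,"ay": 0,"az": 0,"tx": 0.136,"ty": 0.0017,"tz": -0.0015,"fingers": 1},{"ax": 0,"ay": 0,"az": 0,"tx": 0.136,"ty": 0.0017,"tz": -0.0015,"fingers": 1},{"ax": 0,"ay": 0,"az": 0,"tx": 0.136,"ty": 0.0017,"tz": -0.0015,"fingers": 1},{"ax": 0,"ay": 0,"az": 0,"tx": 0.136,"ty": 0.0017,"tz": -0.0015,"fingers": 0.6},{"ax": 0,"ay": 0,"az": 0,"tx": 0.136,"ty": 0.0017,"tz": -0.0015,"fingers": 0.4},{"ax": 0,"ay": 0,"az": 0,"tx": 0.136,"ty": 0.0017,"tz": -0.0015,"fingers": 0.2},{"ax": 0,"ay": 0,"az": 0,"tx": 0.136,"ty": 0.0017,"tz": -0.0015,"fingers": 0.2},{"ax": 0,"ay": 0,"az": 0,"tx": 0.136,"ty": 0.0017,"tz": -0.0015,"fingers": 0.2},{"ax": 0,"ay": 0,"az": 0,"tx": 0.136,"ty": 0.0017,"tz": -0.0015,"fingers": 0.2},{"ax": 0,"ay": 0,"az": 0,"tx": 0.136,"ty": 0.0017,"tz": -0.0015,"fingers": 0.2}], squeeze=45)

```text
time: 2.9
ee_pos: [504.2, -333.9, 65.8]
ee_rot: [0.509, 0.49, -0.509, 0.491]
wrist_force: [-0.8, 1.1, 0.7]
width: 38.1
```

servo_tool(plan=[{"ax": 0,"ay": 0,"az": 0,"tx": 0,"ty": 0,"tz": 0,"fingers": 0},{"ax": 0,"ay": 0,"az": 0,"tx": 0,"ty": 0,"tz": 0,"fingers": 0},{"ax": 0,"ay": 0,"az": 0,"tx": 0,"ty": 0,"tz": 0,"fingers": 0},{"ax": 0,"ay": 0,"az": 0,"tx": 0,"ty": 0,"tz": 0,"fingers": 0},{"ax": 0,"ay": 0,"az": 0,"tx": -0.02,"ty": 0,"tz": 0,"fingers": 0},{"ax": 0,"ay": 0,"az": 0,"tx": -0.06,"ty": 0,"tz": 0,"fingers": 0},{"ax": 0,"ay": 0,"az": 0,"tx": -0.11,"ty": 0,"tz": 0,"fingers": 0},{"ax": 0,"ay": 0,"az": 0,"tx": -0.16,"ty": 0,"tz": 0,"fingers": 0},{"ax": 0,"ay": 0,"az": 0,"tx": -0.21,"ty": 0,"tz": 0,"fingers": 0},{"ax": 0,"ay": 0,"az": 0,"tx": -0.23,"ty": 0,"tz": 0,"fingers": 0},{"ax": 0,"ay": 0,"az": 0,"tx": -0.23,"ty": 0,"tz": 0,"fingers": 0}])

```text
time: 4.0
ee_pos: [505.1, -335.1, 299.8]
ee_rot: [0.509, 0.488, -0.509, 0.494]
wrist_force: [0.0, -0.3, -3.2]
width: 33.5
```

Gripped and lifted: 3.2 N more load, consistent with the bracket's mass. Next, the approach pose in front of the slot.

```bash
python3 - <<'E'
from h import *
print(delta([553,28,213],down(14.3,1)), delta([540,-50,280],down(14.3,1)))
E
```

```text
(array([ 0.0851,  0.0338, -0.3651]), array([-0.2865,  0.0063, -0.006 ])) (array([ 0.0185,  0.0242, -0.2863]), array([-0.2865,  0.0063, -0.006 ]))
```

servo_tool(plan=[{"ax": -0.05,"ay": 0.006,"az": -0.006,"tx": 0,"ty": 0.005,"tz": -0.03,"fingers": 0},{"ax": -0.12,"ay": 0.006,"az": -0.006,"tx": 0,"ty": 0.01,"tz": -0.07,"fingers": 0},{"ax": -0.2,"ay": 0.006,"az": -0.006,"tx": 0,"ty": 0.015,"tz": -0.115,"fingers": 0},{"ax": -0.286,"ay": 0.006,"az": -0.006,"tx": 0,"ty": 0.02,"tz": -0.16,"fingers": 0},{"ax": -0.286,"ay": 0.006,"az": -0.006,"tx": 0,"ty": 0.022,"tz": -0.205,"fingers": 0},{"ax": -0.286,"ay": 0.006,"az": -0.006,"tx": 0.01,"ty": 0.024,"tz": -0.25,"fingers": 0},{"ax": -0.286,"ay": 0.006,"az": -0.006,"tx": 0.025,"ty": 0.024,"tz": -0.29,"fingers": 0},{"ax": -0.286,"ay": 0.006,"az": -0.006,"tx": 0.045,"ty": 0.03,"tz": -0.33,"fingers": 0},{"ax": -0.286,"ay": 0.006,"az": -0.006,"tx": 0.065,"ty": 0.033,"tz": -0.355,"fingers": 0},{"ax": -0.286,"ay": 0.006,"az": -0.006,"tx": 0.08,"ty": 0.034,"tz": -0.365,"fingers": 0},{"ax": -0.286,"ay": 0.006,"az": -0.006,"tx": 0.085,"ty": 0.034,"tz": -0.365,"fingers": 0},{"ax": -0.286,"ay": 0.006,"az": -0.006,"tx": 0.085,"ty": 0.034,"tz": -0.365,"fingers": 0},{"ax": -0.286,"ay": 0.006,"az": -0.006,"tx": 0.085,"ty": 0.034,"tz": -0.365,"fingers": 0}])

```text
time: 5.3
ee_pos: [553.5, 26.4, 213.6]
ee_rot: [0.434, 0.557, -0.435, 0.558]
wrist_force: [0.3, -0.3, -2.6]
width: 32.9
```

```bash
python3 - <<'E'
from h import *
c=snap('wrist','w3'); snap('scene','s3'); s=sense(); print(s['width'],s['ee_pos'],s['wrist_force'])
w=ld('w3');sc=ld('s3')
a=cv2.resize(w['image'],(560,420)); b=cv2.resize(sc['image'][140:280,300:420],(240,280),interpolation=cv2.INTER_CUBIC)
W=np.zeros((420,800,3),np.uint8);W[:,:560]=a;W[:280,560:]=b;cv2.imwrite('pics/c3.png',W)
f=np.radians(14.3);X=np.array([np.cos(f),np.sin(f),0]);Y=np.array([-X[1],X[0],0]);o=np.array([626.3,46.5,160])
for n,p in dict(tl=(0,35,60),tr=(0,-35,60),bl=(43,35,60),br=(43,-35,60)).items(): print(n,proj(w,o+X*p[0]+Y*p[1]+[0,0,p[2]]).round())
E
```

```text
33.222136763993255 [553.84997534  26.52236553 214.25283521] [-0.38616981  0.21710773 -2.81796276]
tl [207. 114.]
tr [342. 114.]
bl [202.  22.]
br [346.  22.]
```

View pics/c3.png

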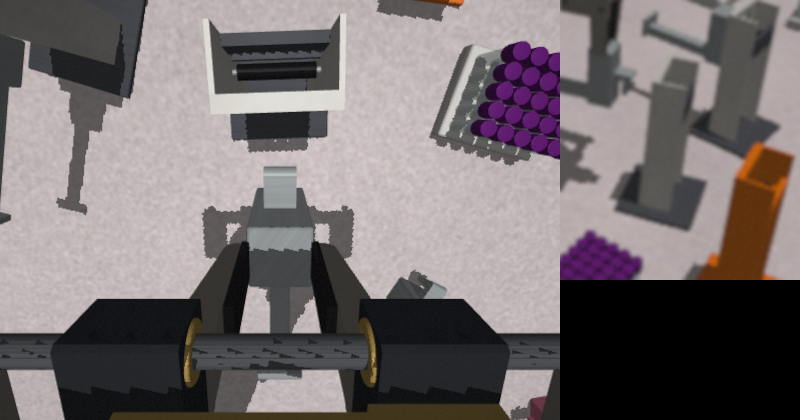

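Wrist view: the stand's front top edge is at (211,113)–(345,107), against a prediction of row 114 level. So the stand is turned slightly more than I took it, and the bracket may be slightly skewed in the grip too. I'll check in an enlarged crop.

```bash
python3 - <<'E'
from h import *
w=ld('w3'); im=w['image'][85:265,195:355]
cv2.imwrite('pics/c4.png',cv2.resize(im,None,fx=3.3,fy=3.3,interpolation=cv2.INTER_CUBIC))
g=cv2.cvtColor(w['image'],cv2.COLOR_BGR2GRAY).astype(int)
pts=[]
for u in range(218,340,4):
    col=g[95:118,u]; k=np.argmin(np.diff(col)); pts.append((u,95+k+.5))
pts=np.array(pts);p=np.polyfit(*pts.T,1);print('front edge',p, np.abs(np.polyval(p,pts[:,0])-pts[:,1]).max(), 'pts',pts[:,1])
for u0 in (211,345):
  print(onz(w,u0,np.polyval(p,u0),220))
Rm=rotm(sense()['ee_rot']);print('toolyaw',np.degrees(np.arctan2(Rm[0,2],-Rm[1,2])),Rm.round(3).tolist())
E
```

```text
front edge [-3.34677419e-02  1.21158871e+02] 0.5112903225806633 pts [113.5 113.5 113.5 113.5 113.5 113.5 113.5 112.5 112.5 112.5 112.5 112.5
 112.5 112.5 112.5 111.5 111.5 111.5 111.5 111.5 111.5 111.5 110.5 110.5
 110.5 110.5 110.5 110.5 110.5 109.5 109.5]
[618.000089   78.6052411 220.       ]
[637.2961073   11.46939184 220.        ]
toolyaw 14.169121201676836 [[0.002, 0.97, 0.245], [-0.001, 0.245, -0.97], [-1.0, 0.002, 0.001]]
```

View pics/c4.png

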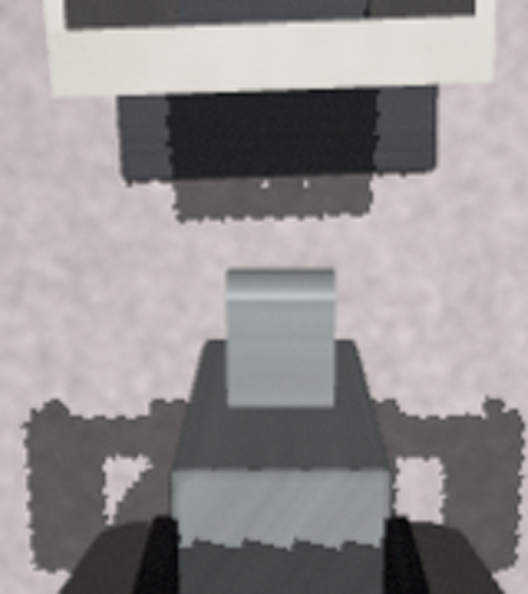

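The bracket sits square in the grip, with its head and tongue edges level. The stand's yaw is 16.0° and its front-edge midpoint (627.6,45.0). Next I compute the head's offset in the tool and the insertion.

```bash
python3 - <<'E'
from h import *
w=ld('w3'); s=sense(); P=np.array(s['ee_pos']);Rm=rotm(s['ee_rot'])
px=lambda u,v:(195+(u+.5)/3.3-.5,85+(v+.5)/3.3-.5)
for n,u,v,z in [('hl',173,469,236.2),('hr',388,469,236.2),('tl',228,269,202.2),('tr',335,269,202.2),('tongue root',281,407,202.2)]:
    q=onz(w,*px(u,v),z); print(n,(Rm.T@(q-P)).round(1))
a=np.radians(16);X=np.array([np.cos(a),np.sin(a),0]);o=np.array([627.6,45.0,160])
for d,z in [(-65,31),(-20,31)]: print(d,z,delta(o+X*d+[0,0,z+22],down(16,1)))
E
```

```text
hl [-21.9  18.5 -16. ]
hr [-21.9  18.5  18. ]
tl [12.1 44.8 -8.4]
tr [12.1 44.8 10.9]
tongue root [12.1 18.8  1.1]
-65 31 (array([0.0013, 0.0111, 0.0022]), array([-0.032 ,  0.0014, -0.0017]))
-20 31 (array([0.0014, 0.056 , 0.0008]), array([-0.032 ,  0.0014, -0.0017]))
```

servo_tool(plan=[{"ax": -0.032,"ay": 0.0014,"az": -0.0017,"tx": 0.0013,"ty": 0.011,"tz": 0.001,"fingers": 0},{"ax": -0.032,"ay": 0.0014,"az": -0.0017,"tx": 0.0013,"ty": 0.011,"tz": 0.001,"fingers": 0},{"ax": -0.032,"ay": 0.0014,"az": -0.0017,"tx": 0.0013,"ty": 0.017,"tz": 0.0005,"fingers": 0},{"ax": -0.032,"ay": 0.0014,"az": -0.0017,"tx": 0.0013,"ty": 0.024,"tz": 0.0003,"fingers": 0},{"ax": -0.032,"ay": 0.0014,"az": -0.0017,"tx": 0.0013,"ty": 0.031,"tz": 0,"fingers": 0},{"ax": -0.032,"ay": 0.0014,"az": -0.0017,"tx": 0.0013,"ty": 0.038,"tz": 0,"fingers": 0},{"ax": -0.032,"ay": 0.0014,"az": -0.0017,"tx": 0.0013,"ty": 0.045,"tz": 0,"fingers": 0},{"ax": -0.032,"ay": 0.0014,"az": -0.0017,"tx": 0.0013,"ty": 0.049,"tz": 0,"fingers": 0},{"ax": -0.032,"ay": 0.0014,"az": -0.0017,"tx": 0.0013,"ty": 0.053,"tz": 0,"fingers": 0},{"ax": -0.032,"ay": 0.0014,"az": -0.0017,"tx": 0.0013,"ty": 0.053,"tz": 0,"fingers": 0},{"ax": -0.032,"ay": 0.0014,"az": -0.0017,"tx": 0.0013,"ty": 0.053,"tz": 0,"fingers": 0}])

```text
time: 6.5
ee_pos: [605.2, 39.5, 213.0]
ee_rot: [0.425, 0.565, -0.426, 0.565]
wrist_force: [0.5, -0.2, -3.3]
width: 33.3
```

servo_tool(plan=[{"ax": 0,"ay": 0,"az": 0,"tx": 0,"ty": 0.001,"tz": 0,"fingers": 0},{"ax": 0,"ay": 0,"az": 0,"tx": 0,"ty": 0.002,"tz": 0,"fingers": 0},{"ax": 0,"ay": 0,"az": 0,"tx": 0,"ty": 0.003,"tz": 0,"fingers": 0},{"ax": 0,"ay": 0,"az": 0,"tx": 0,"ty": 0.004,"tz": 0,"fingers": 0},{"ax": 0,"ay": 0,"az": 0,"tx": 0,"ty": 0.004,"tz": 0,"fingers": 0}])

```text
time: 7.0
ee_pos: [609.0, 40.6, 213.0]
ee_rot: [0.425, 0.565, -0.426, 0.565]
wrist_force: [-0.3, -0.3, -2.9]
width: 33.6
```

servo_tool(plan=[{"ax": 0,"ay": 0,"az": 0,"tx": 0,"ty": 0.001,"tz": 0,"fingers": 0},{"ax": 0,"ay": 0,"az": 0,"tx": 0,"ty": 0.002,"tz": 0,"fingers": 0},{"ax": 0,"ay": 0,"az": 0,"tx": 0,"ty": 0.002,"tz": 0,"fingers": 0}])

```text
time: 7.3
ee_pos: [609.9, 40.8, 212.9]
ee_rot: [0.425, 0.566, -0.426, 0.564]
wrist_force: [-4.8, -1.5, -0.1]
width: 33.2
```

Contact with the face at 5 N, right where expected. Ease back 1 mm and lower.

servo_tool(plan=[{"ax": 0,"ay": 0,"az": 0,"tx": 0.003,"ty": -0.001,"tz": 0,"fingers": 0},{"ax": 0,"ay": 0,"az": 0,"tx": 0.006,"ty": -0.001,"tz": 0,"fingers": 0},{"ax": 0,"ay": 0,"az": 0,"tx": 0.009,"ty": -0.001,"tz": 0,"fingers": 0},{"ax": 0,"ay": 0,"az": 0,"tx": 0.012,"ty": -0.001,"tz": 0,"fingers": 0},{"ax": 0,"ay": 0,"az": 0,"tx": 0.014,"ty": -0.001,"tz": 0,"fingers": 0},{"ax": 0,"ay": 0,"az": 0,"tx": 0.014,"ty": -0.001,"tz": 0,"fingers": 0}], squeeze=60)

```text
time: 7.9
ee_pos: [608.7, 40.6, 198.3]
ee_rot: [0.424, 0.566, -0.427, 0.564]
wrist_force: [0.1, 0.7, -2.5]
width: 32.6
```

servo_tool(plan=[{"ax": 0,"ay": 0,"az": 0,"tx": 0.002,"ty": 0,"tz": 0,"fingers": 0},{"ax": 0,"ay": 0,"az": 0,"tx": 0.004,"ty": 0,"tz": 0,"fingers": 0},{"ax": 0,"ay": 0,"az": 0,"tx": 0.006,"ty": 0,"tz": 0,"fingers": 0},{"ax": 0,"ay": 0,"az": 0,"tx": 0.008,"ty": 0,"tz": 0,"fingers": 0},{"ax": 0,"ay": 0,"az": 0,"tx": 0.01,"ty": 0,"tz": 0,"fingers": 0},{"ax": 0,"ay": 0,"az": 0,"tx": 0.012,"ty": 0,"tz": 0,"fingers": 0},{"ax": 0,"ay": 0,"az": 0,"tx": 0.012,"ty": 0,"tz": 0,"fingers": 0}])

```text
time: 8.6
ee_pos: [608.1, 40.4, 185.3]
ee_rot: [0.424, 0.566, -0.427, 0.563]
wrist_force: [-2.5, -1.2, -4.8]
width: 32.4
```

servo_tool(plan=[{"ax": 0,"ay": 0,"az": 0,"tx": 0.0015,"ty": 0,"tz": 0,"fingers": 0},{"ax": 0,"ay": 0,"az": 0,"tx": 0.003,"ty": 0,"tz": 0,"fingers": 0},{"ax": 0,"ay": 0,"az": 0,"tx": 0.0045,"ty": 0,"tz": 0,"fingers": 0},{"ax": 0,"ay": 0,"az": 0,"tx": 0.0045,"ty": 0,"tz": 0,"fingers": 0}])

```text
time: 9.0
ee_pos: [608.4, 40.5, 181.8]
ee_rot: [0.424, 0.566, -0.427, 0.564]
wrist_force: [-3.4, -0.3, 1.0]
width: 32.4
```

servo_tool(plan=[{"ax": 0,"ay": 0,"az": 0,"tx": 0.001,"ty": 0,"tz": 0,"fingers": 0},{"ax": 0,"ay": 0,"az": 0,"tx": 0.002,"ty": 0,"tz": 0,"fingers": 0},{"ax": 0,"ay": 0,"az": 0,"tx": 0.003,"ty": 0,"tz": 0,"fingers": 0},{"ax": 0,"ay": 0,"az": 0,"tx": 0.003,"ty": 0,"tz": 0,"fingers": 0}])

```text
time: 9.4
ee_pos: [608.5, 40.4, 181.5]
ee_rot: [0.424, 0.565, -0.427, 0.564]
wrist_force: [-8.8, -0.6, 11.6]
width: 33.3
```

Hard stop at TCP z 181.5, where home is 182, with about 15 N of press. I'll release and lift off.

servo_tool(plan=[{"ax": 0,"ay": 0,"az": 0,"tx": -0.0005,"ty": 0,"tz": 0,"fingers": 0},{"ax": 0,"ay": 0,"az": 0,"tx": -0.0005,"ty": 0,"tz": 0,"fingers": 0.6},{"ax": 0,"ay": 0,"az": 0,"tx": -0.0005,"ty": 0,"tz": 0,"fingers": 0.8},{"ax": 0,"ay": 0,"az": 0,"tx": -0.0005,"ty": 0,"tz": 0,"fingers": 0.8},{"ax": 0,"ay": 0,"az": 0,"tx": -0.0005,"ty": 0,"tz": 0,"fingers": 0.8},{"ax": 0,"ay": 0,"az": 0,"tx": -0.0005,"ty": 0,"tz": 0,"fingers": 0.8},{"ax": 0,"ay": 0,"az": 0,"tx": -0.0005,"ty": 0,"tz": 0,"fingers": 0.8},{"ax": 0,"ay": 0,"az": 0,"tx": -0.03,"ty": 0,"tz": 0,"fingers": 0.8},{"ax": 0,"ay": 0,"az": 0,"tx": -0.07,"ty": 0,"tz": 0,"fingers": 0.8},{"ax": 0,"ay": 0,"az": 0,"tx": -0.11,"ty": -0.03,"tz": 0,"fingers": 0.8},{"ax": 0,"ay": 0,"az": 0,"tx": -0.13,"ty": -0.06,"tz": 0,"fingers": 0.8},{"ax": 0,"ay": 0,"az": 0,"tx": -0.13,"ty": -0.08,"tz": 0,"fingers": 0.8},{"ax": 0,"ay": 0,"az": 0,"tx": -0.13,"ty": -0.08,"tz": 0,"fingers": 0.8}])

```text
time: 10.7
ee_pos: [531.4, 18.1, 313.4]
ee_rot: [0.425, 0.564, -0.426, 0.565]
wrist_force: [0.4, -0.1, -0.8]
width: 73.4
```

```bash
python3 - <<'E'
from h import *
snap('wrist','w5'); snap('scene','s5'); s=sense(); print(s['time'],s['width'],s['ee_pos'],s['wrist_force'])
w=ld('w5');sc=ld('s5')
b=cv2.resize(sc['image'][130:270,310:420],(330,420),interpolation=cv2.INTER_CUBIC)
a=cv2.resize(w['image'][0:252,150:402],(420,420),interpolation=cv2.INTER_CUBIC)
cv2.imwrite('pics/c5.png',np.hstack([a,b]))
ar=np.radians(16);X=np.array([np.cos(ar),np.sin(ar),0]);Y=np.array([-X[1],X[0],0]);o=np.array([627.6,45.0,160])
def L(p):return o+X*p[0]+Y*p[1]+[0,0,p[2]]
for z in(0,16):
  for p in [(-1,18,44+z),(-1,-18,44+z),(-37,18,44+z),(-37,-18,44+z),(-147,0,-35+z)]:
    print(z,p,'wristcrop',((proj(w,L(p))-[150,0])/.6).round(),'scenecrop',((proj(sc,L(p))-[310,130])*3+[420,0]).round())
E
```

```text
10.8 73.78727246136471 [532.2862766   18.56401407 311.58958069] [-0.53255746 -0.0982752  -0.12916679]
0 (-1, 18, 44) wristcrop [179. 138.] scenecrop [539. 134.]
0 (-1, -18, 44) wristcrop [251. 138.] scenecrop [528. 155.]
0 (-37, 18, 44) wristcrop [180. 212.] scenecrop [500. 126.]
0 (-37, -18, 44) wristcrop [250. 212.] scenecrop [488. 146.]
0 (-147, 0, -35) wristcrop [215. 367.] scenecrop [378. 181.]
16 (-1, 18, 60) wristcrop [177. 136.] scenecrop [541. 119.]
16 (-1, -18, 60) wristcrop [253. 136.] scenecrop [530. 140.]
16 (-37, 18, 60) wristcrop [178. 214.] scenecrop [502. 111.]
16 (-37, -18, 60) wristcrop [252. 214.] scenecrop [490. 131.]
16 (-147, 0, -19) wristcrop [215. 375.] scenecrop [378. 168.]
```

View pics/c5.png

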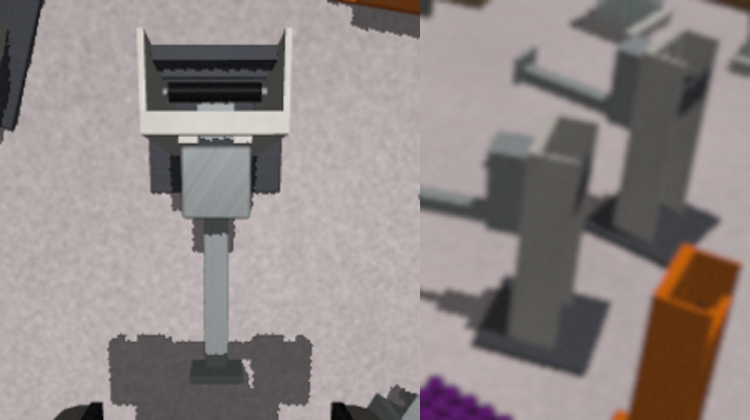

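Released view: head top is at (181–251, 146–217), against (179–251, 138–212) predicted for home. It is straight, centred and level, with the arm tip at (216,372) against (215,367). The scene view has the head top at the home height, not 16 mm up. The robot is clear, so I'm handing in.

```bash
python3 -c "
from plant import *
print(close_job())"
```

```text
the job is handed in; nothing more can be done
None
```

The long bracket is hooked into the top slot of the empty white stand and pressed home. I handed the job in at about 10.8 s with the gripper clear and about 0 N at the wrist. The hand-in reports no verdict.

- **Pressing home:** the bracket came to a hard stop at TCP z = 181.5 mm, where home is 182, with about 15 N of press. I saw no clear roller peak in the force readings, which came only at the end of each move.
- **Final pictures:** the bracket is straight, centred and level, and its head top is at home height, not raised. In the wrist view it sat about 5–8 px (2–4 mm) further out from the stand face than predicted. That puts the head centre roughly 22 mm in front, within the 10–28 mm limit.
- **Other readings:** the gripper showed 33 mm on the 36 mm head; I did not find out why, but the bracket sat square in the grip. My first move call was refused because rows lacked some keys, and nothing moved then. I never went near the short bracket, but I did not measure its position again.

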